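# Charge the melting hearth and index it three clicks

### The arm

A 6-joint arm with a two-finger parallel gripper is mounted at the origin on the work surface. World frame = base frame: x ahead of the robot, y to its left, z up, the work surface at z = 0. Lengths are in mm, angles in rad, forces in N, time in s.
With the tool pointing down it reaches from about 325 to 875 mm from the base axis. Payload 4.4 kg.
Tool frame: the origin (TCP) lies at the very end of the fingers, on their centre line; the grasp point (between the pads) lies 19 mm behind it; z points along the fingers, x is the direction in which the jaws open and shut, and the axes are right-handed (so a half turn about z gives the same grasp; the last joint's range is limited). The gripper opens to 85 mm and grips with 20 to 120 N. Pads are 22 mm wide; open, the fingers measure 114 mm over their backs; the gripper's body (76 mm by 85 mm) begins 54 mm behind the grasp point. The pads swing forward as they close: fully open they stand 13 mm farther back than shut.
Start: joints at [1.01, 0.207, 1.542, -0, 1.393, -0.15], TCP at [229.104, 527.388, 231.282] pointing down, gripper open.
Joint ranges: [-2.73, 2.73], [-0.86, 2.22], [0.23, 2.46], [-1.11, 4.25], [0.08, 2.63], [-2.82, 2.82]. Speed limits (rad/s): [2.79, 2.79, 3.14, 3.14, 3.14, 3.14].

### API

Orientations are given as a unit quaternion [w, x, y, z].
In Python, from workcell import monitor, viewer, job, recognise gives the robot as it stands.
- The arm moves only by the shell command python3 -m pendant 'ROWS' [FORCE]. ROWS is a JSON object of lists of equal length, an entry for each row: "delta_pos": the shift along the tool's x, y, z in mm, a list of three; "rotation": the turn, a rotation vector about the tool's x, y, z in rad, a list of three; "hand": the finger opening in mm, from 0 to 85.4. In form: {"delta_pos": [[dx, dy, dz], ...], "rotation": [[wx, wy, wz], ...], "hand": [hand, ...]}. A call has 1 to 20 rows; each row shifts and turns the pose as measured when the row begins, along the tool's axes as they then stand; what a row does not reach is not made up. A row lasts 1/10 s, in which the tool goes at most 50 mm and 8.59 degrees, less where a joint would pass 70% of its speed; a pose out of reach is approached as far as the arm can. A call with a gripper value outside its range is refused whole. The fingers move at their own pace and stop on an object; FORCE is the grip in N (left out, the last holds). Time passes only in rows, so rows that do not move let the fingers close. It gives the time, the measured TCP pose, the force and the opening at its end, in the units of the state.
- monitor.sense(): the state, without advancing time (a new reading comes with each control period).
- viewer.camera(name): name is "scene" or "side" or "wrist"; returns a dict with "pixels" (400x640x3 uint8, red, green, blue), "vertical_fov" (degrees; the focal length in pixels is half the picture's height over the tangent of half this angle, whatever the lens; pixels are square), "cx", "cy" (the principal point, pixels), "R" (3x3) and "t" (3): a world point X has camera coordinates R X + t. Camera axes: x right, y down, z forward; pixel columns grow to the right and rows downward; lengths in mm; the calibration is good to about 2 mm. A picture is of the moment at which its call begins. There is no depth.
- job.hand_in(): hands the job in, once; it reports no verdict.
Trained networks look in the newest picture that a camera, given by its name, has taken for a name from the list of things; names that differ only in an ending like _2 or _b are one class to them, and where a whole thing is asked for, a point or a joint stands for the part that bears it (a point fixed in the world has none). Each returns a list of dicts, best first, with "score" (0 to 1); they miss things now and then, are a little off and sometimes report something else, mostly with a low value. They report only what shows in the picture. A call takes as long as a camera call.
- recognise(camera, query): "box" ([left, top, width, height] in pixels, round what is visible of it).
The state is a dict: "time_s": time; "qpos": joint angles; "joint_vel": joint speeds; "joint_efforts": joint torques, N m; "ee_pos": TCP position; "tcp_rot": TCP orientation; "force": force on the tool from outside, world axes, zero at the start; "wrist_torque": the same for the moment, N m; "width": finger opening in mm.
Only numpy, scipy, OpenCV 4.12 (cv2) and the standard library are available. Lean on these libraries where they do the work, as an engineer would, in place of code of your own. Each camera call takes 0.05 s, during which the arm holds its last target.

### The job

Tip the little steel pot over by its red crank handle so that all five metal pieces fall into the copper crucible, then swing the pot back fully upright. Then grip the black knob on the grey box and turn it clockwise (seen from above), counting clicks, to the third stop, without running on towards the fourth: this carries the crucible round under the electrode. The knob is sprung and flies back if let go, so finish while still gripping it and holding it at the third stop; leave the jar, the beaker and the wrench alone.

Things in the scene. Friction and masses are not known exactly. Their poses are not given: they have to be found in the camera images.
- hearth_rig: Fixed rig on a grey base plate 320 x 230 x 12 mm. Origin on the table under the turntable axis; x points from pot to electrode, y left, z up. Carries a copper turntable (106 mm radius, top 30 mm above the table), the pot between two 163 mm tall posts at y = +/-54 mm, and at x = +134 mm a 200 mm tall post whose arm holds the electrode over the turntable. Turned by up to 15 degrees.
- pot_pivot (a point): Centre of the pot's pivot axis, which runs along the rig's y axis, 155 mm above the table and 118 mm on the -x side of the turntable axis. The pot is a flared steel cup, 65 mm tall, 60 mm wide at the bottom, 84 mm at the rim, wall 3 mm, with the pivot 32 mm above its underside.
- pot (a joint): Tilt of the pot in rad: 0 = upright (start, end stop), grows as it tips towards the rig's +x, over the crucible; end stop at 2.4, where the pieces fall out. It stays where it is left; about 1 N at the handle moves it, and pads slipping round the gripped bar add a few N. Upright means below 0.15.
- pot_handle (a point): Middle of the red crank handle: round bar 10 mm thick along the rig's y, free from y = 72 to 126 mm (this point at 100), crank radius 60 mm. At joint pot = a it lies from the pivot 60*sin(a-1.2) mm in rig x and 60*cos(a-1.2) in z. Pinch it from above, closing along rig x, and lead it round the arc with the tool pointing down throughout; the bar turns between the pads.
- crucible_in (a point): Centre of the inner floor, 35 mm above the table, of the copper crucible: a flared bowl fixed on the turntable 62 mm from its axis, outer radius 34 mm at the bottom, 53 mm at the rim, 36 mm tall, wall 4 mm. At the start it stands on the pot's side, where the tipped pot empties into it; each click of the knob carries it 60 degrees clockwise, the third one under the electrode.
- electrode_tip (a point): Point of the fixed copper electrode, 105 mm above the table, 62 mm on the +x side of the turntable axis.
- index_box: Fixed grey box, 110 x 110 x 50 mm, origin at the centre of its underside. Around the knob on its top are a red start mark (on the -x side of the box) and black marks at the stops 1 to 6, going clockwise seen from above.
- index_knob (a joint): Turn of the black knob in rad, clockwise from above: 0 at the start (end stop); stops (clicks) at 0.35, 0.70, 1.05 (the third), 1.40, 1.75, 2.10 (end). It turns the turntable 3 times as far. A spring of 0.05 to 0.08 N m returns it to 0 when let go; clicks add and subtract 0.04 N m: resistance rises just past each stop, falls just before the next. One grasp does three clicks.
- index_grip: Bar grip of the knob: 46 mm long, 14 mm thick, 38 mm tall, black, white line at its pointer end, on a round skirt of 24 mm radius. Origin on the knob axis 54 mm above the table; its top is 101 mm and the skirt's top 63 mm above the table. At the start its x axis (long side) is the box's x, pointer to -x; it turns with the knob. Fingers close along its y.
- knob_grip (a point): Point on the knob axis at the height to grip it, 88 mm above the table.
- nugget0: Chunky metal piece (brass-coloured), 14 mm across, 12 mm tall, 8 to 17 g, origin at the centre of its underside; at the start it lies in the pot.
- nugget1: Chunky metal piece (silver), 14 mm across, 12 mm tall, 8 to 17 g, origin at the centre of its underside; at the start it lies in the pot.
- nugget2: Chunky metal piece (brass-coloured), 14 mm across, 12 mm tall, 8 to 17 g, origin at the centre of its underside; at the start it lies in the pot.
- nugget3: Chunky metal piece (silver), 14 mm across, 12 mm tall, 8 to 17 g, origin at the centre of its underside; at the start it lies in the pot.
- nugget4: Chunky metal piece (brass-coloured), 14 mm across, 12 mm tall, 8 to 17 g, origin at the centre of its underside; at the start it lies in the pot.
- sample_jar: Bystander: amber glass jar with a white cap, 52 mm across, 75 mm tall, origin under its centre.
- beaker: Bystander: steel beaker, 60 mm across, 60 mm tall, origin under its centre.
- wrench: Bystander: steel wrench 150 mm long, lying flat, origin under its middle.

How it is judged (in metres and radians):
On the way, in this order (a step that is already met when the one before it is completed fails the run):
1. the pot is tipped and all five pieces lie in the crucible (horizontal distance between each of nugget0, nugget1, nugget2, nugget3, nugget4 and crucible_in below 0.05 m and z of nugget0 in the frame of crucible_in between -0.01 and 0.035 m and z of nugget1 in the frame of crucible_in between -0.01 and 0.035 m and z of nugget2 in the frame of crucible_in between -0.01 and 0.035 m and z of nugget3 in the frame of crucible_in between -0.01 and 0.035 m and z of nugget4 in the frame of crucible_in between -0.01 and 0.035 m and value of joint pot above 1 rad), for 0.2 s.
2. the pot is back upright, with the pieces in the crucible and the knob not yet turned (horizontal distance between each of nugget0, nugget1, nugget2, nugget3, nugget4 and crucible_in below 0.05 m and z of nugget0 in the frame of crucible_in between -0.01 and 0.035 m and z of nugget1 in the frame of crucible_in between -0.01 and 0.035 m and z of nugget2 in the frame of crucible_in between -0.01 and 0.035 m and z of nugget3 in the frame of crucible_in between -0.01 and 0.035 m and z of nugget4 in the frame of crucible_in between -0.01 and 0.035 m and value of joint pot below 0.15 rad and value of joint index_knob below 0.17 rad), for 0.2 s.
3. the gripped knob is at the third stop (value of joint index_knob between 0.94 and 1.16 rad and contact force between the fingers and index_grip above 2 N), for 0.2 s.
At the end, for the whole second after the job is handed in: The fingers hold the knob's bar (over 2 N) at rest at the third stop (1.05 rad within 0.11), all five pieces lie in the crucible (within 50 mm of its centre, below its rim), the crucible is under the electrode (within 25 mm) and the pot is upright (below 0.15 rad) (all of step 3 and horizontal distance between each of nugget0, nugget1, nugget2, nugget3, nugget4 and crucible_in below 0.05 m and z of nugget0 in the frame of crucible_in between -0.01 and 0.035 m and z of nugget1 in the frame of crucible_in between -0.01 and 0.035 m and z of nugget2 in the frame of crucible_in between -0.01 and 0.035 m and z of nugget3 in the frame of crucible_in between -0.01 and 0.035 m and z of nugget4 in the frame of crucible_in between -0.01 and 0.035 m and value of joint pot below 0.15 rad and velocity of joint index_knob between -0.1 and 0.1 rad/s and horizontal distance between crucible_in and electrode_tip below 0.025 m); the arm keeps its last pose, push and grip.
It fails at once if the knob is run on towards the fourth stop (value of joint index_knob above 1.26 rad).
It fails at once if the sample jar is disturbed (distance of sample_jar from where it was at the start of the episode above 0.02 m).
It fails at once if the beaker is disturbed (distance of beaker from where it was at the start of the episode above 0.02 m).
It fails at once if the wrench is disturbed (distance of wrench from where it was at the start of the episode above 0.02 m).
It also fails if it takes over 66 s, if anything falls off the work surface, if the arm or the gripper's body presses on something with over 40 N, if the wrist force passes 120 N, or if a joint passes its speed limit or range.

## Working session

There is one attempt and no reset: what is moved stays moved. The work goes in short steps, Python scripts to look and compute and a shell command to move; the robot and the scene stay as the last step left them, time stands still between calls to the robot, and variables do not carry over. Pictures are saved under pics/ and viewed, and the job is handed in when it is done.

```bash
mkdir -p pics; ls; python3 - <<'E'
from workcell import monitor, viewer, job, recognise
import cv2
for n in ["scene","side","wrist"]:
    c=viewer.camera(n)
    cv2.imwrite(f"pics/{n}0.png",c["pixels"][:,:,::-1])
    print(n,c["vertical_fov"],c["cx"],c["cy"],c["R"],c["t"])
    for q in ["hearth_rig","pot","pot_handle","index_box","index_grip","electrode_tip","crucible_in","sample_jar","beaker","wrench"]:
        try: print(q,[(r["box"],round(r["score"],2)) for r in recognise(n,q)[:2]])
        except Exception as e: print(q,e)
print(monitor.sense())
E
```

```text
pics
scene 57.539107019606 323.43550489632423 200.9771281548838 [[ 0.00229119  0.99996185  0.00842851]
 [ 0.86490552  0.00224894 -0.50192966]
 [-0.50192947  0.00843988 -0.86486737]] [  22.07031682 -426.40624124 1411.71430506]
hearth_rig [([322.2, 155.3, 102.3, 134.9], 0.97)]
pot [([363.2, 156.8, 61.4, 31.8], 0.87)]
pot_handle [([360.7, 158.6, 57.2, 29.4], 0.8), ([435.0, 167.3, 33.9, 34.8], 0.31)]
index_box [([235.3, 183.3, 48.3, 43.6], 0.8)]
index_grip [([249.2, 188.2, 14.0, 19.4], 0.8), ([325.1, 154.4, 96.1, 134.4], 0.66)]
electrode_tip [([319.7, 155.0, 104.9, 132.3], 0.69)]
crucible_in [([332.3, 188.5, 73.9, 76.0], 0.6), ([248.5, 186.6, 20.3, 22.6], 0.47)]
sample_jar [([276.9, 260.8, 11.1, 24.2], 0.91)]
beaker [([173.1, 190.0, 23.4, 24.0], 0.92)]
wrench [([434.5, 165.1, 35.3, 38.7], 0.68), ([250.9, 187.9, 18.0, 20.6], 0.47)]
side 54.83686547302325 322.34358611524965 203.5713488161058 [[ 0.67711298 -0.73584945 -0.00660292]
 [-0.54670805 -0.49702248 -0.67385381]
 [ 0.49257316  0.45988503 -0.73883519]] [-387.70314749  365.95027654 1028.84205755]
hearth_rig [([237.9, 132.8, 125.1, 106.
[... 909 characters left out ...]
113.7, 54.4], 0.96)]
{'time_s': 1.65, 'qpos': array([ 1.01050364e+00,  2.06610962e-01,  1.54150977e+00, -8.30994715e-06,
        1.39349445e+00, -1.50491695e-01]), 'joint_vel': array([-0.00022745, -0.00078185, -0.00183869,  0.00100324, -0.00028808,
       -0.00121234]), 'joint_efforts': array([ 7.61989431e-04, -3.83022594e+01, -2.91967911e+01, -8.41919268e-05,
        9.02415013e-04,  4.60246795e-06]), 'ee_pos': array([229.10273792, 527.38471603, 231.27079578]), 'tcp_rot': array([ 8.41310543e-06,  8.36189412e-01,  5.48440760e-01, -8.53340885e-06]), 'force': array([ 0.51283822,  0.02186844, -0.00391924]), 'wrist_torque': array([0.02276156, 0.05624122, 0.01005962]), 'width': 85.38709498987906}
```

View pictures.

```bash
python3 - <<'E'
import cv2
a=cv2.imread("pics/scene0.png"); cv2.imwrite("pics/scene0z.png",cv2.resize(a[130:310,200:480],None,fx=2.8,fy=2.8,interpolation=cv2.INTER_CUBIC))
a=cv2.imread("pics/side0.png"); cv2.imwrite("pics/side0z.png",cv2.resize(a[110:310,200:460],None,fx=2.8,fy=2.8,interpolation=cv2.INTER_CUBIC))
E
```

```text
(no output)
```

View pics/scene0.png

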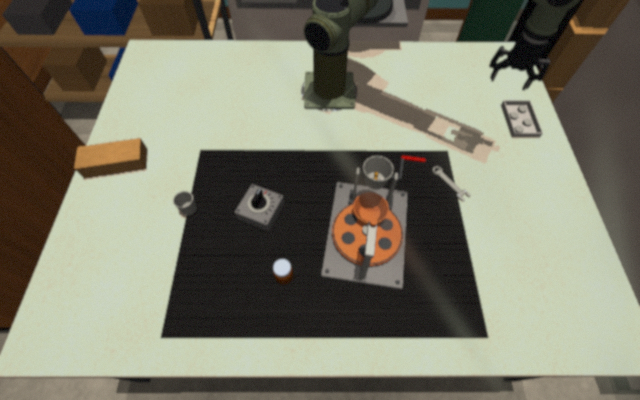

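```bash
sleep 1
```

```text
(no output)
```

View pics/scene0z.png

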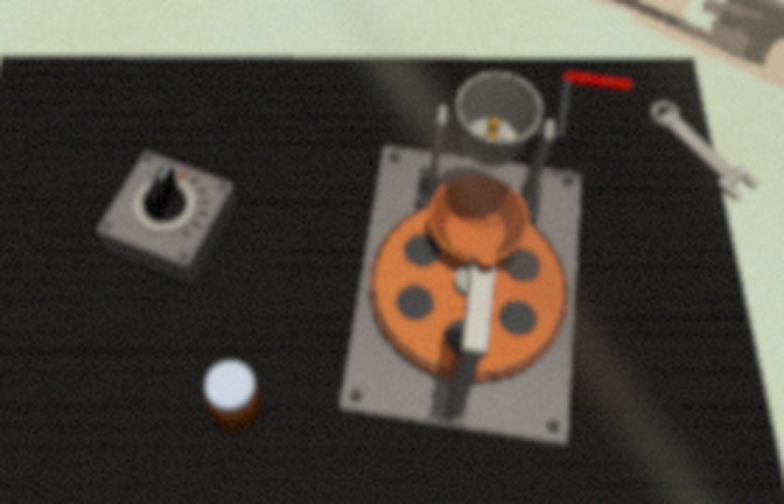

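View pics/side0z.png

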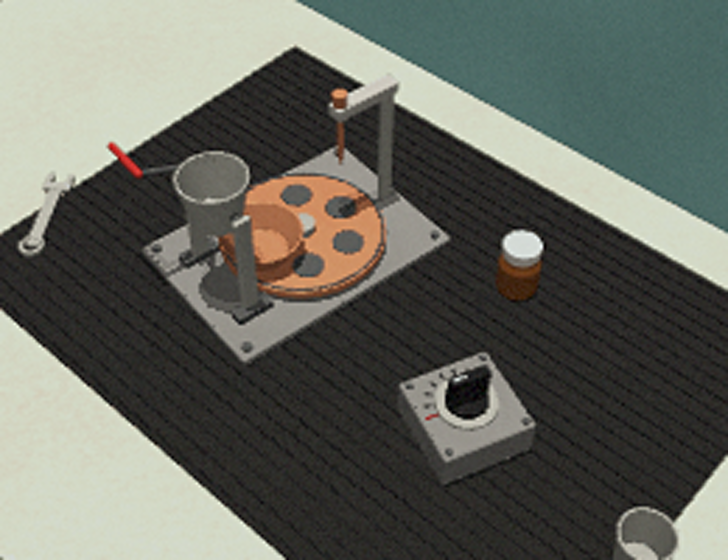

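View pics/wrist0.png

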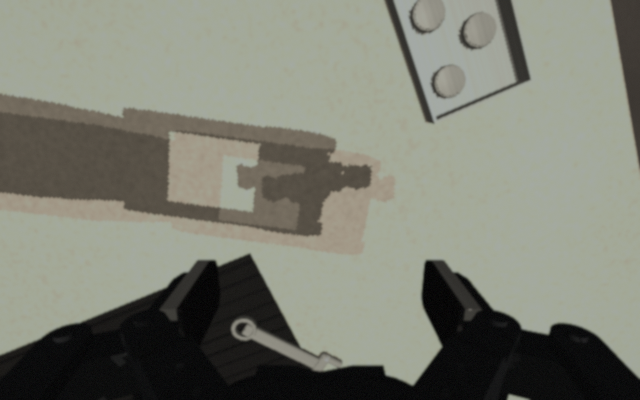

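```bash
cat > h.py <<'E'
import numpy as np, cv2
from workcell import monitor, viewer, job, recognise
def K(c):
    f=200/np.tan(np.radians(c["vertical_fov"])/2)
    return f
def proj(c,X):
    X=np.atleast_2d(X); q=X@np.array(c["R"]).T+np.array(c["t"]); f=K(c)
    return np.c_[c["cx"]+f*q[:,0]/q[:,2], c["cy"]+f*q[:,1]/q[:,2]]
def ray(c,u,v):
    f=K(c);R=np.array(c["R"]);t=np.array(c["t"])
    d=R.T@np.array([(u-c["cx"])/f,(v-c["cy"])/f,1]); return -R.T@t, d/np.linalg.norm(d)
def atz(c,u,v,z):
    o,d=ray(c,u,v); return o+d*(z-o[2])/d[2]
def tri(obs):
    A=np.zeros((3,3));b=np.zeros(3)
    for c,u,v in obs:
        o,d=ray(c,u,v);P=np.eye(3)-np.outer(d,d);A+=P;b+=P@o
    X=np.linalg.solve(A,b)
    return X,[np.linalg.norm((np.eye(3)-np.outer(ray(c,u,v)[1],ray(c,u,v)[1]))@(X-ray(c,u,v)[0])) for c,u,v in obs]
def shot(name,fn,crop=None,s=1):
    c=viewer.camera(name);a=c["pixels"][:,:,::-1]
    if crop: l,t,w,h=crop;a=a[t:t+h,l:l+w]
    cv2.imwrite("pics/"+fn,cv2.resize(a,None,fx=s,fy=s,interpolation=cv2.INTER_CUBIC) if s!=1 else a)
    return c
E
cat > m1.py <<'E'
from h import *
import pickle
S=viewer.camera("scene");D=viewer.camera("side")
pickle.dump((S,D),open("sd.pkl","wb"))
def red(c,lo):
    p=c["pixels"].astype(int);m=(p[...,0]>110)&(p[...,1]<60)&(p[...,2]<60)
    n,l,st,ce=cv2.connectedComponentsWithStats(m.astype(np.uint8));
    i=1+np.argmax(st[1:,4]);print(st[i],ce[i])
    y,x=np.nonzero(l==i);P=np.c_[x,y]
    return cv2.minAreaRect(P.astype(np.float32)),ce[i]
for c in (S,D): print(red(c,0))
E
python3 m1.py
python3 - <<'E'
import pickle
from h import *
S,D=pickle.load(open("sd.pkl","rb"))
s=lambda u,v:(S,200+u/2.8,130+v/2.8); d=lambda u,v:(D,200+u/2.8,110+v/2.8)
print("handle",tri([s(566,76),d(138,172)]),tri([s(632,84),d(112,148)]))
for a,b in [((383,147),(247,360)),((581,175),(143,252)),((567,443),(345,152)),((342,408),(448,238))]:
    print("plate",tri([s(*a),d(*b)]),atz(*s(*a),12),atz(*d(*b),12))
for a,b in [((147,150),(445,475)),((233,183),(400,388)),((98,232),(534,422)),((187,258),(488,352))]:
    print("box",atz(*s(*a),50),)
for u,v in [(400,388),(448,455),(534,417),(488,352)]: print("box side",atz(*d(u,v),50))
E
```

```text
[402 156  24   6  84] [413.52380952 158.21428571]
(((413.47698974609375, 158.18463134765625), (23.318531036376953, 3.4729723930358887), 7.125016689300537), array([413.52380952, 158.21428571]))
[239 162  12  11  35] [244.97142857 167.48571429]
(((244.5, 167.00001525878906), (14.849242210388184, 2.1213202476501465), 45.0), array([244.97142857, 167.48571429]))
handle (array([452.28630305, 198.83071162, 178.81207309]), [np.float64(0.6068556637160528), np.float64(0.6068556637158956)]) (array([461.33833253, 262.36406682, 173.76152243]), [np.float64(3.3916772840905933), np.float64(3.3916772840905285)])
plate (array([430.90809536,  19.68971942,  12.14288128]), [np.float64(0.6821260760681859), np.float64(0.6821260760681203)]) [430.39344803  20.29165928  12.        ] [431.15577952  19.06383316  12.        ]
plate (array([464.62352484, 246.68773407,   4.46479778]), [np.float64(2.0250150676974608), np.float64(2.0250150676975274)]) [467.88898722 246.45223464  12.        ] [461.09079624 238.11530631  12.        ]
plate (array([ 7.78971402e+02,  1.92805981e+02, -2.72044968e-01]), [np.float64(6.082166952040748), np.float64(6.082166952040858)]) [779.6004636  195.64247545  12.        ] [769.77997812 176.80537341  12.        ]
plate (array([741.92576124, -27.29038716,   6.58724259]), [np.float64(0.22877000929204383), np.float64(0.22877000929195063)]) [743.85063391 -27.52399221  12.        ] [737.58901541 -30.04945435  12.        ]
box [ 459.92478757 -244.6933094    50.        ]
box [ 502.51710083 -146.7673326    50.        ]
box [ 563.61541308 -286.76604776   50.        ]
box [ 594.30865552 -190.04562579   50.        ]
box side [ 498.08058169 -153.3666261    50.        ]
box side [ 467.27938769 -244.6253221    50.        ]
box side [ 564.915638   -282.32222566   50.        ]
box side [ 601.05711665 -193.74782764   50.        ]
```

```bash
cat >> h.py <<'E'
def ang(s=None):
    s=s or monitor.sense(); w,x,y,z=s["tcp_rot"]; return np.arctan2(2*(x*y+w*z),1-2*(y*y+z*z))
def tilt(s=None):
    s=s or monitor.sense()
    from scipy.spatial.transform import Rotation as R
    w,x,y,z=s["tcp_rot"]; return R.from_quat([x,y,z,w]).as_matrix()
def plan(P,th,n,p0=None,a0=None):
    "rows to target P, tool angle th (rad), in n rows"
    s=monitor.sense()
    p0=np.array(s["ee_pos"]) if p0 is None else np.array(p0); a0=ang(s) if a0 is None else a0
    d=(np.array(P)-p0)/n; da=(th-a0)/n; out=[]
    for i in range(n):
        a=a0+da*i
        out.append([round(d[0]*np.cos(a)+d[1]*np.sin(a),1),round(d[0]*np.sin(a)-d[1]*np.cos(a),1),round(-d[2],1)])
    print("rows",out,"rotz",round(-da,4),"n",n)
E
python3 - <<'E'
from h import *
c=viewer.camera("wrist");R=np.array(c["R"]);C=-R.T@c["t"];s=monitor.sense();M=tilt(s)
print("cam in tool",M.T@(C-s["ee_pos"]), "axes",(R@M).round(3))
plan([457,225,330],-0.155,12)
E
```

```text
cam in tool [   0.29086973  -71.92049934 -142.45147237] axes [[ 1.     0.001  0.   ]
 [-0.001  0.958 -0.288]
 [-0.001  0.288  0.958]]
rows [[np.float64(-15.5), np.float64(27.5), np.float64(-8.2)], [np.float64(-12.4), np.float64(29.0), np.float64(-8.2)], [np.float64(-9.2), np.float64(30.2), np.float64(-8.2)], [np.float64(-5.8), np.float64(31.0), np.float64(-8.2)], [np.float64(-2.4), np.float64(31.5), np.float64(-8.2)], [np.float64(1.0), np.float64(31.5), np.float64(-8.2)], [np.float64(4.5), np.float64(31.2), np.float64(-8.2)], [np.float64(7.9), np.float64(30.6), np.float64(-8.2)], [np.float64(11.2), np.float64(29.5), np.float64(-8.2)], [np.float64(14.3), np.float64(28.1), np.float64(-8.2)], [np.float64(17.3), np.float64(26.4), np.float64(-8.2)], [np.float64(20.1), np.float64(24.3), np.float64(-8.2)]] rotz 0.1097 n 12
```

```bash
python3 -m pendant '{"delta_pos":[[-15.5,27.5,-8.2],[-12.4,29,-8.2],[-9.2,30.2,-8.2],[-5.8,31,-8.2],[-2.4,31.5,-8.2],[1,31.5,-8.2],[4.5,31.2,-8.2],[7.9,30.6,-8.2],[11.2,29.5,-8.2],[14.3,28.1,-8.2],[17.3,26.4,-8.2],[20.1,24.3,-8.2],[0,0,0],[0,0,0]],"rotation":[[0,0,0.11],[0,0,0.11],[0,0,0.11],[0,0,0.11],[0,0,0.11],[0,0,0.11],[0,0,0.11],[0,0,0.11],[0,0,0.11],[0,0,0.11],[0,0,0.11],[0,0,0.11],[0,0,0],[0,0,0]],"hand":[85,85,85,85,85,85,85,85,85,85,85,85,85,85]}' 30
python3 - <<'E'
from h import *
import pickle
c=shot("wrist","w1.png");pickle.dump(c,open("w1.pkl","wb"));s=monitor.sense()
print(s["time_s"],s["ee_pos"],ang(s))
E
```

```text
time_s: 3.2
ee_pos: [457.6, 207.9, 334.0]
tcp_rot: [-0.0, 0.994, -0.105, 0.002]
force: [-0.6, -0.3, -0.2]
width: 85.1
3.25 [457.60291239 208.02829371 334.0821081 ] -0.21071469729111253
```

View pics/w1.png

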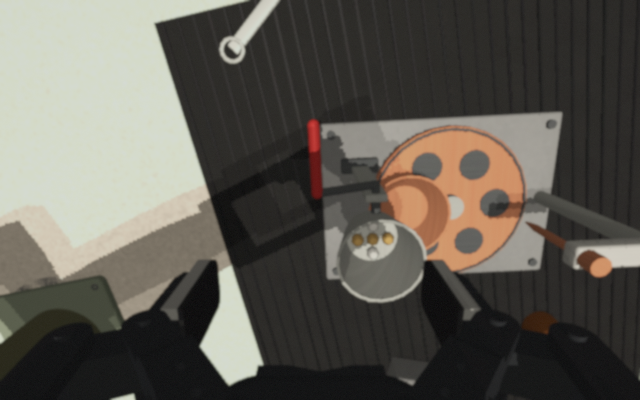

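```bash
python3 - <<'E'
from h import *
import pickle
w=pickle.load(open("w1.pkl","rb"));S,D=pickle.load(open("sd.pkl","rb"))
p=w["pixels"].astype(int);m=(p[...,0]>100)&(p[...,1]<60)&(p[...,2]<60)
m=cv2.erode(m.astype(np.uint8),np.ones((2,2)))
n,l,st,ce=cv2.connectedComponentsWithStats(m);i=1+np.argmax(st[1:,4]);print(st[i],ce[i])
wc=(w,316,158.5)
print("center tri", tri([wc,(S,413.5,158.2),(D,244.8,167.3)]), tri([wc,(S,413.5,158.2)]))
print("ends",atz(w,314,121,176.7),atz(w,317,197,176.7))
for u,v in [(562,112),(540,269),(330,278)]: print("plate",atz(w,u,v,12))
# red mask ends in scene at z
for u,v in [(402,156.8),(425.5,159.8)]: print("S end",atz(S,u,v,176.7))
E
```

```text
[308 120  13  75 370] [314.53783784 145.75135135]
center tri (array([457.89670043, 229.3967168 , 176.83416732]), [np.float64(2.5422917360563484), np.float64(2.5628404289192117), np.float64(1.9365391452976333)]) (array([460.01947926, 229.71284371, 182.67656621]), [np.float64(1.1658868710125294), np.float64(1.1658868710124282)])
ends [465.61224095 261.30158296 176.7       ] [453.80319772 195.34984028 176.7       ]
plate [780.47524503 194.32318014  12.        ]
plate [744.9340579  -30.78936323  12.        ]
plate [435.05209439  21.44634047  12.        ]
S end [449.94351015 198.59163826 176.7       ]
S end [460.22896857 264.03416747 176.7       ]
```

```bash
python3 - <<'E'
from h import *
plan([458.5,231,240],-0.161,5)
E
```

```text
rows [[np.float64(-0.8), np.float64(-4.5), np.float64(18.8)], [np.float64(-0.7), np.float64(-4.5), np.float64(18.8)], [np.float64(-0.7), np.float64(-4.5), np.float64(18.8)], [np.float64(-0.7), np.float64(-4.6), np.float64(18.8)], [np.float64(-0.6), np.float64(-4.6), np.float64(18.8)]] rotz -0.0099 n 5
```

```bash
python3 -m pendant '{"delta_pos":[[-0.8,-4.5,18.8],[-0.7,-4.5,18.8],[-0.7,-4.5,18.8],[-0.7,-4.6,18.8],[-0.6,-4.6,18.8],[0,0,0]],"rotation":[[0,0,-0.01],[0,0,-0.01],[0,0,-0.01],[0,0,-0.01],[0,0,-0.01],[0,0,0]],"hand":[85,85,85,85,85,85]}'
python3 - <<'E'
from h import *
import pickle
c=shot("wrist","w2.png");pickle.dump(c,open("w2.pkl","wb"));s=monitor.sense()
print(s["time_s"],s["ee_pos"],ang(s),tilt(s)[:,2],s["qpos"])
w1=pickle.load(open("w1.pkl","rb"))
E
```

```text
time_s: 3.85
ee_pos: [453.9, 237.9, 236.0]
tcp_rot: [-0.001, 0.997, -0.072, 0.001]
force: [-0.6, -1.5, -1.0]
width: 85.2
3.9 [454.83669472 238.00693917 237.66707807] -0.14438027026071124 [ 0.00518716  0.00214627 -0.99998424] [3.13102925e-01 6.59325109e-02 1.68702707e+00 4.52165523e-04
 1.38303701e+00 4.57393114e-01]
```

View pics/w2.png

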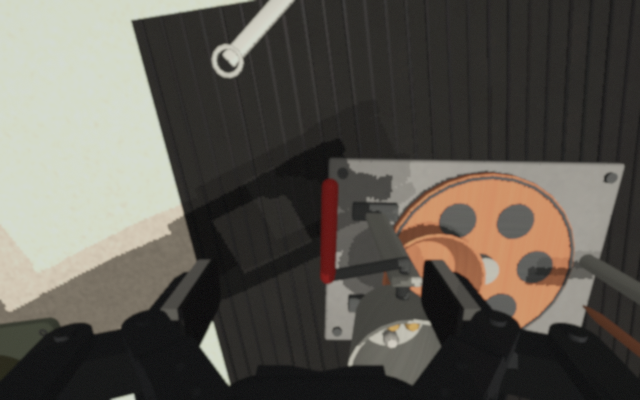

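```bash
python3 - <<'E'
from h import *
import pickle
a=pickle.load(open("w1.pkl","rb"));b=pickle.load(open("w2.pkl","rb"))
print(tri([(a,314,121),(b,330,181)]),tri([(a,317,197),(b,328,283)]))
for u,v in [(330,181),(328,283)]: print(atz(b,u,v,177))
for u,v in [(624,164),(328,340),(329,158)]: print("plate",atz(b,u,v,12))
E
```

```text
(array([465.08535515, 261.10339843, 174.42103778]), [np.float64(0.4709945423124401), np.float64(0.47099454231253923)]) (array([454.20372506, 196.86505368, 182.11513466]), [np.float64(0.04502000492807525), np.float64(0.04502000492800632)])
[464.62497737 261.6537862  177.        ]
[453.96583799 193.928258   177.        ]
plate [779.6931449  194.87082288  12.        ]
plate [433.71049495  19.33189991  12.        ]
plate [466.60575668 247.34520037  12.        ]
```

```bash
python3 - <<'E'
from h import *
s=monitor.sense();print(s["ee_pos"],ang(s))
plan([460.3,233,157.5],-0.159,6)
E
```

```text
[454.83669472 238.00693917 237.66707807] -0.14438027026071124
rows [[np.float64(1.0), np.float64(0.7), np.float64(13.4)], [np.float64(1.0), np.float64(0.7), np.float64(13.4)], [np.float64(1.0), np.float64(0.7), np.float64(13.4)], [np.float64(1.0), np.float64(0.7), np.float64(13.4)], [np.float64(1.0), np.float64(0.7), np.float64(13.4)], [np.float64(1.0), np.float64(0.7), np.float64(13.4)]] rotz 0.0024 n 6
```

```bash
python3 -m pendant '{"delta_pos":[[1,0.7,13.4],[1,0.7,13.4],[1,0.7,13.4],[1,0.7,13.4],[1,0.7,10],[0,0,0],[0,0,0]],"rotation":[[0,0,0.0024],[0,0,0.0024],[0,0,0.0024],[0,0,0.0024],[0,0,0.0024],[0,0,0],[0,0,0]],"hand":[70,60,60,60,60,60,60]}'
python3 - <<'E'
from h import *
s=monitor.sense();print(s["ee_pos"],ang(s),tilt(s)[:,2])
plan([460.3,233,157.5],-0.159,2)
E
```

```text
time_s: 4.6
ee_pos: [461.3, 234.3, 171.6]
tcp_rot: [-0.002, 0.997, -0.078, 0.005]
force: [0.6, 0.3, 0.3]
width: 59.9
[461.28271725 234.31694191 171.57830914] -0.15630401190145457 [ 0.00972439  0.00335573 -0.99994709]
rows [[np.float64(-0.4), np.float64(0.7), np.float64(7.0)], [np.float64(-0.4), np.float64(0.7), np.float64(7.0)]] rotz 0.0013 n 2
```

```bash
python3 -m pendant '{"delta_pos":[[-0.4,0.7,7],[-0.4,0.7,7],[0,0,0],[0,0,0]],"rotation":[[0,-0.005,0],[0,-0.005,0],[0,0,0],[0,0,0]],"hand":[60,60,60,60]}'
python3 - <<'E'
from h import *
s=monitor.sense();print(s["ee_pos"],ang(s),tilt(s)[:,2])
shot("wrist","w3.png")
E
```

```text
time_s: 5.0
ee_pos: [461.5, 233.2, 157.8]
tcp_rot: [-0.003, 0.997, -0.078, 0.001]
force: [0.5, -1.0, 0.1]
width: 60.1
[461.47684858 233.20420024 157.79813994] -0.15656735055931675 [ 0.00178131  0.00592044 -0.99998089]
```

View pics/w3.png

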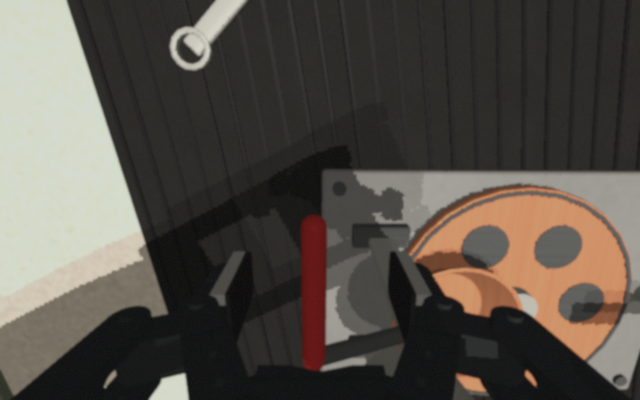

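```bash
python3 -m pendant '{"delta_pos":[[-2,0,0],[0,0,0],[0,0,0],[0,0,0],[0,0,0],[0,0,0]],"rotation":[[0,0,0],[0,0,0],[0,0,0],[0,0,0],[0,0,0],[0,0,0]],"hand":[30,0,0,0,0,0]}' 22
python3 - <<'E'
from h import *
s=monitor.sense();print(s["ee_pos"],ang(s),tilt(s)[:,2],s["width"],s["force"])
E
```

```text
time_s: 5.65
ee_pos: [458.9, 233.9, 158.6]
tcp_rot: [-0.003, 0.997, -0.078, 0.001]
force: [0.2, 0.3, -1.3]
width: 9.0
[458.8696945  233.91904774 158.56821061] -0.15626652709607 [ 0.00164932  0.00633624 -0.99997857] 9.034137969769823 [ 0.227276    0.33362262 -1.32469556]
```

```bash
cat > arc.py <<'E'
from h import *
import sys
yaw=-0.159; H0=np.array([458.9,233.9,158.6])
ex=np.array([np.cos(yaw),np.sin(yaw),0]); 
piv=H0-60*np.sin(-1.2)*ex-np.array([0,0,60*np.cos(1.2)])
s=monitor.sense(); p=np.array(s["ee_pos"]); r=p-piv
u=r@ex; a=np.arctan2(u,r[2])+1.2
print("t",s["time_s"],"a %.3f"%a,"rad %.1f"%np.hypot(u,r[2]),"lat %.1f"%((p-H0)@[-ex[1],ex[0],0]),"ang %.3f"%ang(s),tilt(s)[:,2].round(4),"F",np.round(s["force"],1),"w %.1f"%s["width"])
if len(sys.argv)>1:
    b=float(sys.argv[1]);n=int(sys.argv[2])
    as_=np.linspace(a,b,n+1)[1:]; q=np.array([u,r[2]]);o=[]
    for x in as_:
        t=60*np.array([np.sin(x-1.2),np.cos(x-1.2)]);d=t-q;q=t
        o.append([round(float(d[0]),1),0,round(float(-d[1]),1)])
    print(o)
E
python3 arc.py 0.7 6
```

```text
t 5.65 a -0.001 rad 60.0 lat 0.0 ang -0.156 [ 0.0016  0.0063 -1.    ] F [ 0.2  0.3 -1.3] w 9.0
[[2.9, 0, -6.4], [3.6, 0, -6.0], [4.3, 0, -5.5], [4.9, 0, -5.0], [5.5, 0, -4.4], [5.9, 0, -3.7]]
```

```bash
python3 -m pendant '{"delta_pos":[[2.9,0,-6.4],[3.6,0,-6],[4.3,0,-5.5],[4.9,0,-5],[5.5,0,-4.4],[5.9,0,-3.7]],"rotation":[[0,0,0],[0,0,0],[0,0,0],[0,0,0],[0,0,0],[0,0,0]],"hand":[0,0,0,0,0,0]}'
python3 arc.py 1.5 7
```

```text
time_s: 6.25
ee_pos: [480.9, 230.3, 189.3]
tcp_rot: [-0.003, 0.997, -0.078, -0.008]
force: [-5.3, 1.1, 0.8]
width: 8.8
t 6.25 a 0.630 rad 62.3 lat -0.1 ang -0.156 [-0.0147  0.0076 -0.9999] F [-5.3  1.1  0.8] w 8.8
[[7.7, 0, -1.7], [6.9, 0, -2.8], [7.2, 0, -1.9], [7.4, 0, -1.0], [7.5, 0, -0.1], [7.4, 0, 0.8], [7.2, 0, 1.8]]
```

```bash
python3 -m pendant '{"delta_pos":[[7.5,0,-2],[6.9,0,-2.6],[7.2,0,-1.9],[7.4,0,-1],[7.5,0,-0.1],[7.4,0,0.8],[7.2,0,1.8]],"rotation":[[0,0.003,0],[0,0.003,0],[0,0.003,0],[0,0.003,0],[0,0.003,0],[0,0.003,0],[0,0.003,0]],"hand":[0,0,0,0,0,0,0]}'
python3 arc.py 2.1 7
python3 - <<'E'
from h import *
shot("side","s1.png",(180,90,240,180),3)
E
```

```text
time_s: 6.95
ee_pos: [533.9, 221.7, 200.1]
tcp_rot: [-0.002, 0.997, -0.078, 0.002]
force: [-3.0, 0.9, 1.6]
width: 9.3
t 6.95 a 1.507 rad 66.4 lat -0.2 ang -0.155 [ 0.004   0.0039 -1.    ] F [-3.   0.9  1.6] w 9.3
[[2.8, 0, 7.8], [4.6, 0, 2.1], [4.4, 0, 2.5], [4.2, 0, 2.9], [3.9, 0, 3.2], [3.6, 0, 3.5], [3.3, 0, 3.8]]
```

View pics/s1.png

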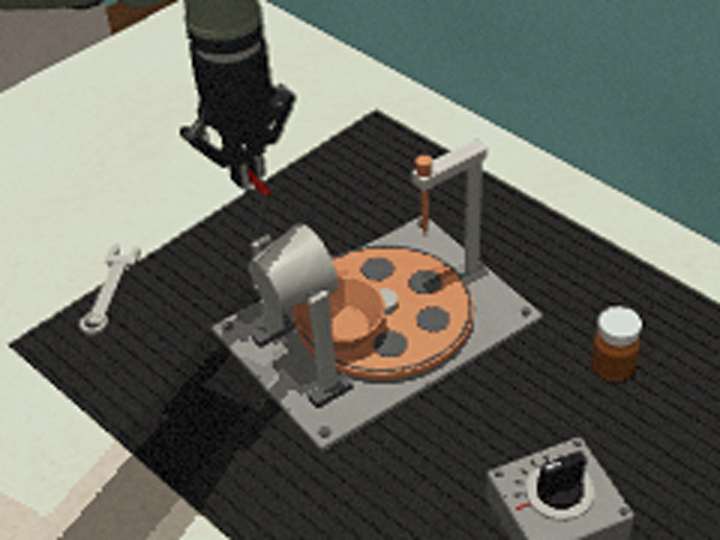

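```bash
python3 -m pendant '{"delta_pos":[[4,0,4.5],[4.6,0,4],[4.4,0,3.5],[4.2,0,3],[3.9,0,3.2],[3.6,0,3.5],[3.3,0,3.8]],"rotation":[[0,0,0],[0,0,0],[0,0,0],[0,0,0],[0,0,0],[0,0,0],[0,0,0]],"hand":[0,0,0,0,0,0,0]}'
python3 arc.py 2.4 6
```

```text
time_s: 7.7
ee_pos: [566.1, 216.5, 173.3]
tcp_rot: [-0.002, 0.997, -0.078, 0.003]
force: [-4.4, 0.0, 2.0]
width: 9.0
t 7.7 a 2.166 rad 64.0 lat -0.2 ang -0.156 [ 0.0071  0.0031 -1.    ] F [-4.4  0.   2. ] w 9.0
[[-2.0, 0, 4.2], [1.2, 0, 2.0], [1.1, 0, 2.0], [1.1, 0, 2.1], [1.0, 0, 2.1], [0.9, 0, 2.2]]
```

```bash
python3 -m pendant '{"delta_pos":[[0,0,4],[0.7,0,3],[1.1,0,2.3],[1.1,0,2.1],[1,0,2.1],[0.9,0,2.2],[0,0,0],[0,0,0],[0,0,0]],"rotation":[[0,0,0],[0,0,0],[0,0,0],[0,0,0],[0,0,0],[0,0,0],[0,0,0],[0,0,0],[0,0,0]],"hand":[0,0,0,0,0,0,0,0,0]}'
python3 arc.py 2.4 6
python3 - <<'E'
from h import *
shot("side","s2.png",(180,90,240,180),3)
shot("scene","c2.png",(300,130,150,170),3.5)
E
```

```text
time_s: 8.6
ee_pos: [569.3, 216.0, 165.6]
tcp_rot: [-0.001, 0.997, -0.077, 0.002]
force: [-1.3, 0.5, 2.4]
width: 8.9
t 8.6 a 2.295 rad 62.9 lat -0.2 ang -0.155 [ 0.0043  0.0023 -1.    ] F [-1.3  0.5  2.4] w 8.9
[[-2.1, 0, 2.3], [0.5, 0, 0.9], [0.4, 0, 1.0], [0.4, 0, 1.0], [0.4, 0, 1.0], [0.4, 0, 1.0]]
```

View pics/s2.png

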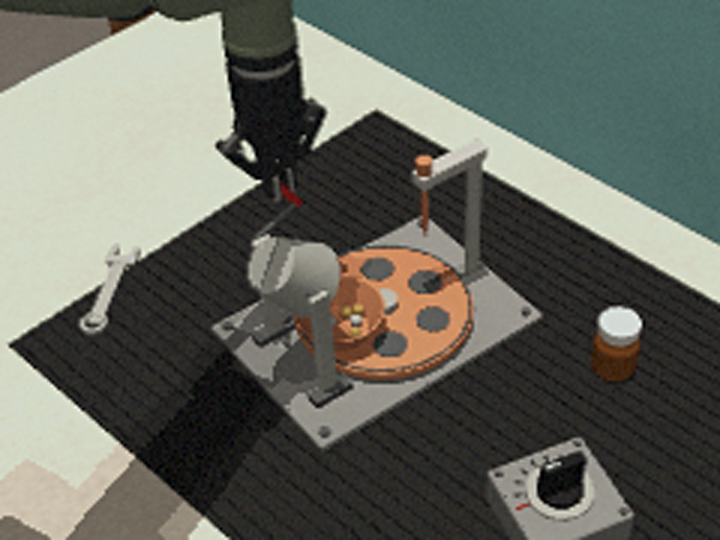

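View pics/c2.png

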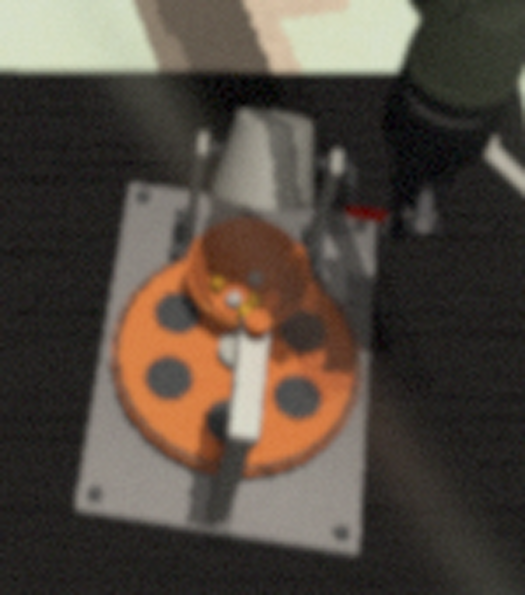

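```bash
python3 -m pendant '{"delta_pos":[[-0.5,0,3],[-0.5,0,3],[-0.5,0,3],[-0.5,0,2],[-0.5,0,2],[0,0,0],[0,0,0],[0,0,0]],"rotation":[[0,0,0],[0,0,0],[0,0,0],[0,0,0],[0,0,0],[0,0,0],[0,0,0],[0,0,0]],"hand":[0,0,0,0,0,0,0,0]}'
python3 arc.py 2.4 6
python3 - <<'E'
from h import *
shot("side","s3.png",(260,150,80,80),7)
shot("wrist","w4.png")
E
```

```text
time_s: 9.5
ee_pos: [569.4, 216.0, 165.5]
tcp_rot: [-0.001, 0.997, -0.077, 0.005]
force: [-3.7, -1.1, 4.0]
width: 8.9
t 9.5 a 2.297 rad 62.9 lat -0.2 ang -0.155 [ 0.011   0.0014 -0.9999] F [-3.7 -1.1  4. ] w 8.9
[[-2.1, 0, 2.3], [0.4, 0, 0.9], [0.4, 0, 0.9], [0.4, 0, 0.9], [0.4, 0, 0.9], [0.4, 0, 1.0]]
```

View pics/s3.png

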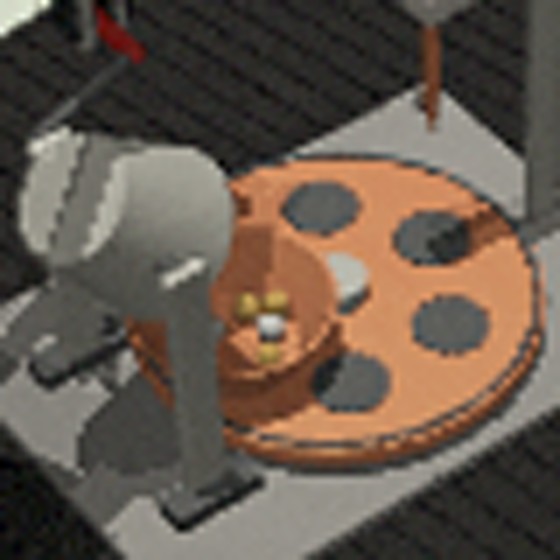

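View pics/w4.png

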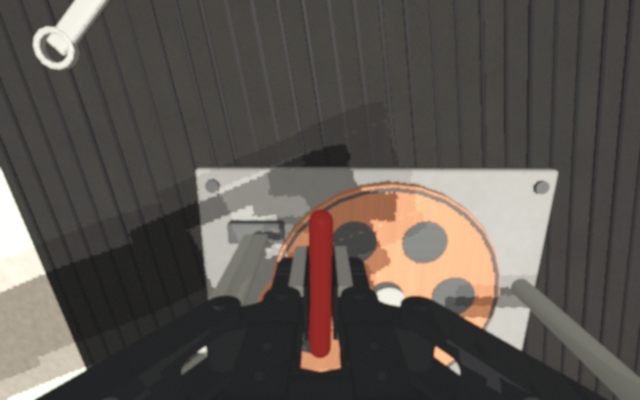

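```bash
python3 -m pendant '{"delta_pos":[[0,0,0],[0,0,0],[0,0,2],[0,0,3],[0,0,2],[0,0,0],[0,0,0],[0,0,0],[0,0,0]],"rotation":[[0,0,0],[0,0,0],[0,-0.005,0],[0,-0.005,0],[0,0,0],[0,0,0],[0,0,0],[0,0,0],[0,0,0]],"hand":[30,30,30,30,30,30,0,0,0]}'
python3 -m pendant '{"delta_pos":[[0,0,0],[0,0,0]],"rotation":[[0,0,0],[0,0,0]],"hand":[0,0]}'
python3 arc.py 1.7 7
```

```text
time_s: 10.5
ee_pos: [569.1, 215.8, 155.8]
tcp_rot: [-0.001, 0.997, -0.077, -0.001]
force: [1.5, 0.9, -0.4]
width: 9.0
time_s: 10.7
ee_pos: [569.2, 215.8, 155.8]
tcp_rot: [-0.001, 0.997, -0.077, -0.001]
force: [-1.5, -0.1, 1.3]
width: 9.1
t 10.7 a 2.443 rad 59.0 lat -0.4 ang -0.154 [-0.0013  0.0026 -1.    ] F [-1.5 -0.1  1.3] w 9.1
[[-1.4, 0, -6.2], [-3.0, 0, -5.6], [-3.6, 0, -5.3], [-4.1, 0, -4.9], [-4.6, 0, -4.4], [-5.0, 0, -3.9], [-5.4, 0, -3.3]]
```

```bash
python3 -m pendant '{"delta_pos":[[-2,0,-5.5],[-3,0,-5.6],[-3.6,0,-5.3],[-4.1,0,-4.9],[-4.6,0,-4.4],[-5,0,-3.9],[-5.4,0,-3.3]],"rotation":[[0,0,0],[0,0,0],[0,0,0],[0,0,0],[0,0,0],[0,0,0],[0,0,0]],"hand":[0,0,0,0,0,0,0]}'
python3 arc.py 0.9 7
```

```text
time_s: 11.4
ee_pos: [541.5, 220.3, 190.5]
tcp_rot: [-0.002, 0.997, -0.077, 0.001]
force: [1.7, 1.4, -2.7]
width: 9.1
t 11.4 a 1.677 rad 60.4 lat -0.4 ang -0.155 [ 0.0027  0.0032 -1.    ] F [ 1.7  1.4 -2.7] w 9.1
[[-6.3, 0, -2.3], [-6.3, 0, -2.0], [-6.5, 0, -1.3], [-6.6, 0, -0.6], [-6.7, 0, 0.1], [-6.6, 0, 0.9], [-6.5, 0, 1.6]]
```

```bash
python3 -m pendant '{"delta_pos":[[-6.3,0,-2.3],[-6.3,0,-2],[-6.5,0,-1.3],[-6.6,0,-0.6],[-6.7,0,0.1],[-6.6,0,0.9],[-6.5,0,1.6]],"rotation":[[0,0,0],[0,0,0],[0,0,0],[0,0,0],[0,0,0],[0,0,0],[0,0,0]],"hand":[0,0,0,0,0,0,0]}'
python3 arc.py 0.2 7
```

```text
time_s: 12.1
ee_pos: [496.3, 227.7, 198.2]
tcp_rot: [-0.002, 0.997, -0.077, 0.007]
force: [5.0, 0.1, -0.4]
width: 9.0
t 12.1 a 0.914 rad 64.0 lat -0.2 ang -0.155 [ 0.0136  0.0037 -0.9999] F [ 5.   0.1 -0.4] w 9.0
[[-4.7, 0, 5.8], [-5.5, 0, 2.6], [-5.2, 0, 3.2], [-4.9, 0, 3.7], [-4.5, 0, 4.1], [-4.1, 0, 4.6], [-3.6, 0, 5.0]]
```

```bash
python3 -m pendant '{"delta_pos":[[-5,0,4.5],[-5.5,0,3.6],[-5.2,0,3.5],[-4.9,0,3.7],[-4.5,0,4.1],[-4.1,0,4.6],[-3.6,0,5]],"rotation":[[0,-0.002,0],[0,-0.002,0],[0,-0.002,0],[0,-0.002,0],[0,0,0],[0,0,0],[0,0,0]],"hand":[0,0,0,0,0,0,0]}'
python3 arc.py -0.05 5
```

```text
time_s: 12.8
ee_pos: [462.9, 233.4, 171.7]
tcp_rot: [-0.003, 0.997, -0.077, 0.005]
force: [3.8, -1.4, 2.4]
width: 8.7
t 12.8 a 0.220 rad 62.5 lat 0.1 ang -0.155 [ 0.0109  0.0051 -0.9999] F [ 3.8 -1.4  2.4] w 8.7
[[0.3, 0, 4.1], [-1.6, 0, 2.8], [-1.4, 0, 2.9], [-1.3, 0, 3.0], [-1.1, 0, 3.0]]
```

```bash
python3 -m pendant '{"delta_pos":[[-0.5,0,4],[-1.4,0,3.2],[-1.2,0,3],[-1,0,3],[-0.5,0,3],[0,0,3],[0,0,2],[0,0,0]],"rotation":[[0,-0.002,0],[0,-0.002,0],[0,-0.002,0],[0,0,0],[0,0,0],[0,0,0],[0,0,0],[0,0,0]],"hand":[0,0,0,0,0,0,0,0]}'
python3 arc.py -0.05 5
python3 - <<'E'
from h import *
shot("side","s4.png",(180,90,240,180),3)
E
```

```text
time_s: 13.6
ee_pos: [458.8, 234.0, 162.7]
tcp_rot: [-0.002, 0.997, -0.077, 0.002]
force: [2.4, -0.3, -2.5]
width: 8.7
t 13.6 a 0.061 rad 61.7 lat 0.1 ang -0.154 [ 0.0048  0.004  -1.    ] F [ 2.4 -0.3 -2.5] w 8.7
[[1.0, 0, 1.9], [-0.5, 0, 1.2], [-0.5, 0, 1.2], [-0.5, 0, 1.3], [-0.4, 0, 1.3]]
```

View pics/s4.png

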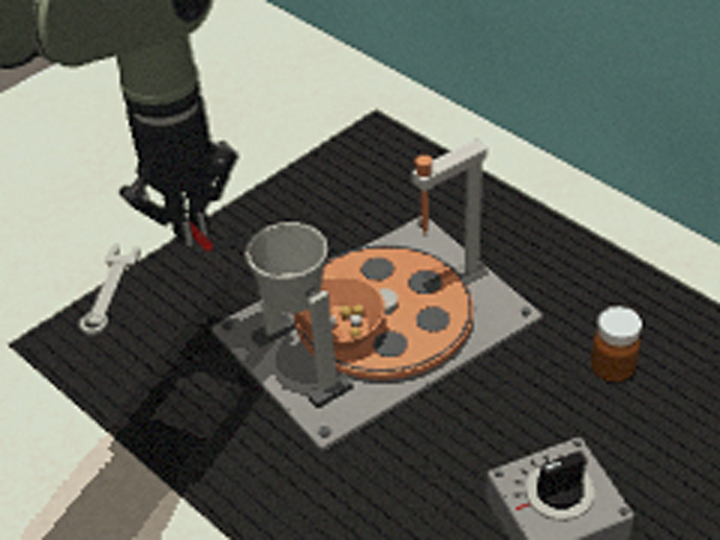

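```bash
python3 -m pendant '{"delta_pos":[[0,0,5],[0,0,6],[0,0,6]],"rotation":[[0,0,0],[0,0,0],[0,0,0]],"hand":[0,0,0]}' 
python3 arc.py
python3 - <<'E'
from h import *
import pickle
S=viewer.camera("scene");D=viewer.camera("side")
for c in(S,D):
    p=c["pixels"].astype(int);m=(p[...,0]>110)&(p[...,1]<60)&(p[...,2]<60)
    n,l,st,ce=cv2.connectedComponentsWithStats(m.astype(np.uint8));i=1+np.argmax(st[1:,4]);print(st[i],ce[i])
cv2.imwrite("pics/c5.png",cv2.resize(S["pixels"][140:300,300:460,::-1],None,fx=3.5,fy=3.5,interpolation=cv2.INTER_CUBIC))
E
```

```text
time_s: 13.95
ee_pos: [459.4, 235.3, 158.6]
tcp_rot: [-0.003, 0.997, -0.077, 0.002]
force: [-11.9, -6.6, 32.5]
width: 8.8
t 13.95 a 0.002 rad 59.8 lat 1.5 ang -0.153 [ 0.0041  0.0053 -1.    ] F [-11.9  -6.6  32.5] w 8.8Traceback (most recent call last):
  File "<stdin>", line 6, in <module>
    return _wrapfunc(a, 'argmax', axis=axis, out=out, **kwds)
    return bound(*args, **kwds)
ValueError: attempt to get argmax of an empty sequence
```

```bash
python3 -m pendant '{"delta_pos":[[0,0,0],[0,0,0],[0,0,0],[0,0,-10],[0,0,-20],[0,0,-28],[0,0,-28],[0,0,-28],[0,0,-15],[0,0,0]],"rotation":[[0,0,0],[0,0,0],[0,0,0],[0,0,0],[0,0,0],[0,0,0],[0,0,0],[0,0,0],[0,0,0],[0,0,0]],"hand":[50,60,60,60,60,60,60,60,60,60]}' 
python3 - <<'E'
from h import *
s=monitor.sense();print(s["ee_pos"],ang(s),tilt(s)[:,2],s["qpos"])
c=shot("wrist","w5.png")
plan([520,-90,310],-0.153,10)
E
```

```text
time_s: 15.05
ee_pos: [452.7, 234.0, 285.3]
tcp_rot: [0.0, 0.997, -0.076, -0.01]
force: [0.4, -0.3, -0.8]
width: 59.9
[452.69434746 233.97386748 285.34362662] -0.1527037865605452 [-0.01950658  0.00132536 -0.99980885] [0.3026044  0.03907342 1.61650719 0.007094   1.50424048 0.45475573]
rows [[np.float64(11.6), np.float64(31.0), np.float64(-2.6)], [np.float64(11.6), np.float64(31.0), np.float64(-2.6)], [np.float64(11.6), np.float64(31.0), np.float64(-2.6)], [np.float64(11.6), np.float64(31.0), np.float64(-2.6)], [np.float64(11.6), np.float64(31.0), np.float64(-2.6)], [np.float64(11.6), np.float64(31.0), np.float64(-2.6)], [np.float64(11.6), np.float64(31.0), np.float64(-2.6)], [np.float64(11.6), np.float64(31.0), np.float64(-2.6)], [np.float64(11.6), np.float64(31.0), np.float64(-2.6)], [np.float64(11.6), np.float64(31.0), np.float64(-2.6)]] rotz 0.0 n 10
```

View pics/w5.png

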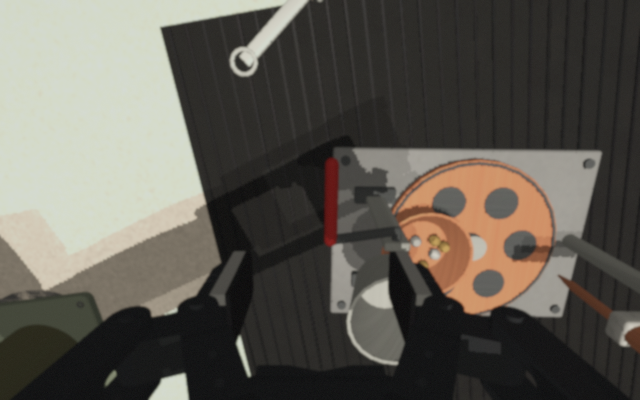

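```bash
python3 -m pendant '{"delta_pos":[[11.6,31,-3],[11.6,31,-3],[11.6,31,-3],[11.6,31,-3],[11.6,31,-3],[11.6,31,-3],[11.6,31,-2.6],[11.6,31,-2.6],[11.6,31,-2.6],[11.6,31,-2.6],[0,0,0],[0,0,0]],"rotation":[[0,0.004,0],[0,0.004,0],[0,0.004,0],[0,0.004,0],[0,0.004,0],[0,0,0],[0,0,0],[0,0,0],[0,0,0],[0,0,0],[0,0,0],[0,0,0]],"hand":[60,60,60,60,60,60,60,60,60,60,60,60]}' 
python3 - <<'E'
from h import *
import pickle
s=monitor.sense();print(s["ee_pos"],ang(s),tilt(s)[:,2],s["qpos"])
c=shot("wrist","w6.png");pickle.dump(c,open("w6.pkl","wb"))
E
```

```text
time_s: 16.3
ee_pos: [511.7, -100.2, 287.8]
tcp_rot: [-0.001, 0.997, -0.075, -0.021]
force: [1.1, 0.4, -0.7]
width: 59.9
[ 511.67004139 -100.21269042  287.8450498 ] -0.14936268690289936 [-0.04213576  0.00488684 -0.99909994] [-0.35335571  0.08137385  1.5671995  -0.01000293  1.53425843 -0.20345196]
```

View pics/w6.png

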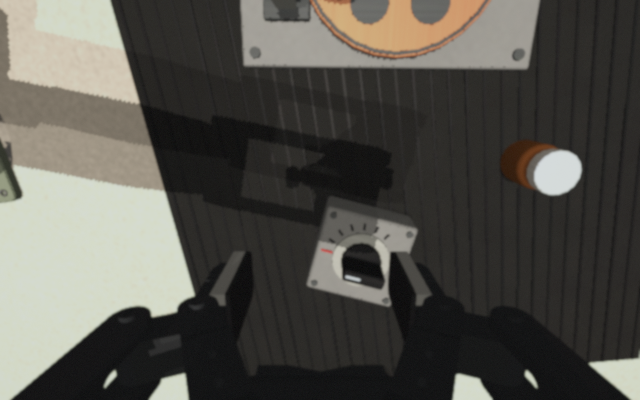

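```bash
python3 - <<'E'
from h import *
import pickle
w=pickle.load(open("w6.pkl","rb"))
P=[atz(w,u,v,50)[:2] for u,v in [(330,198),(417,228),(388,306),(307,287)]]
print(np.round(P,1),np.mean(P,0)); 
print("red",atz(w,327,251,50)[:2],"bartop",atz(w,343,268,101)[:2],atz(w,385,279,101)[:2])
plan([531,-217,240],1.2,13)
E
```

```text
[[ 508.4 -138.1]
 [ 603.4 -188. ]
 [ 560.4 -287.8]
 [ 463.7 -248.4]] [ 533.95740352 -215.58248202]
red [ 495.41549325 -203.25283298] bartop [ 513.90960802 -201.41789427] [ 556.23002209 -219.91006553]
rows [[np.float64(2.8), np.float64(8.7), np.float64(3.7)], [np.float64(1.9), np.float64(8.9), np.float64(3.7)], [np.float64(1.0), np.float64(9.1), np.float64(3.7)], [np.float64(0.0), np.float64(9.1), np.float64(3.7)], [np.float64(-0.9), np.float64(9.1), np.float64(3.7)], [np.float64(-1.9), np.float64(8.9), np.float64(3.7)], [np.float64(-2.8), np.float64(8.7), np.float64(3.7)], [np.float64(-3.7), np.float64(8.3), np.float64(3.7)], [np.float64(-4.5), np.float64(7.9), np.float64(3.7)], [np.float64(-5.3), np.float64(7.4), np.float64(3.7)], [np.float64(-6.0), np.float64(6.8), np.float64(3.7)], [np.float64(-6.7), np.float64(6.2), np.float64(3.7)], [np.float64(-7.3), np.float64(5.4), np.float64(3.7)]] rotz -0.1037 n 13
```

```bash
python3 -m pendant '{"delta_pos":[[0,0,0],[3.5,8.6,3.7],[2.5,8.8,3.7],[1.5,9,3.7],[0.5,9,3.7],[-0.5,9,3.7],[-1.4,8.9,3.7],[-2.4,8.7,3.7],[-3.3,8.3,3.7],[-4.1,7.9,3.7],[-5,7.4,3.7],[-5.7,6.8,3.7],[-6.3,6.2,3.7],[0,0,0],[0,0,0]],"rotation":[[0,0.04,0],[0,0,-0.11],[0,0,-0.11],[0,0,-0.11],[0,0,-0.11],[0,0,-0.11],[0,0,-0.11],[0,0,-0.11],[0,0,-0.11],[0,0,-0.11],[0,0,-0.11],[0,0,-0.11],[0,0,-0.11],[0,0,0],[0,0,0]],"hand":[60,60,60,60,60,60,60,60,60,60,60,60,60,60,60]}' 
python3 - <<'E'
from h import *
import pickle
s=monitor.sense();print(s["ee_pos"],ang(s),tilt(s)[:,2],s["qpos"])
c=shot("wrist","w7.png");pickle.dump(c,open("w7.pkl","wb"))
E
```

```text
time_s: 17.85
ee_pos: [535.9, -182.3, 229.7]
tcp_rot: [-0.011, 0.81, 0.586, -0.005]
force: [-0.8, 0.3, 0.4]
width: 59.6
[ 535.89591495 -182.3380094   229.6832809 ] 1.2523159418331238 [-0.02055193  0.01297843 -0.99970455] [-0.48195035  0.20486402  1.54713877  0.00199868  1.41381911 -1.73467216]
```

View pics/w7.png

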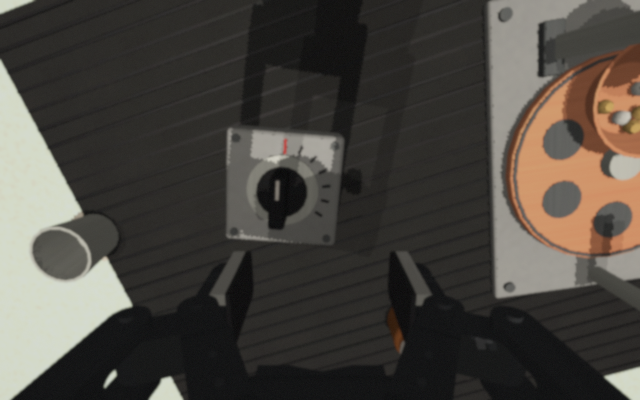

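```bash
python3 - <<'E'
from h import *
import pickle
w=pickle.load(open("w7.pkl","rb"));v6=pickle.load(open("w6.pkl","rb"))
a6=[(330,198),(417,228),(388,306),(307,287)]; # NW..., order: near-red/-x+y, +x+y, +x-y, -x-y
a7=[(344,136),(336,245),(226,239),(228,128)]
P=[atz(w,u,v,50)[:2] for u,v in a7]
print(np.round(P,1),np.mean(P,0))
Q=[tri([(v6,*p),(w,*q)])[0] for p,q in zip(a6,a7)]; print(np.round(Q,1),np.mean(Q,0))
P=np.array(P);e=[P[1]-P[0],P[2]-P[3]];f=[P[0]-P[3],P[1]-P[2]]
print([np.degrees(np.arctan2(k[1],k[0])) for k in e],[np.degrees(np.arctan2(k[1],k[0]))-90 for k in f])
b=[atz(w,278.5,177,101)[:2],atz(w,277,228,101)[:2]];print("bar",b, np.mean(b,0),np.degrees(np.arctan2(*(b[1]-b[0])[::-1])))
a=w["pixels"][110:260,200:360,::-1];cv2.imwrite("pics/w7z.png",cv2.resize(a,None,fx=4,fy=4,interpolation=cv2.INTER_CUBIC))
E
```

```text
[[ 503.6 -147.3]
 [ 604.4 -187.1]
 [ 563.5 -289.6]
 [ 463.2 -246.2]] [ 533.65560921 -217.55307815]
[[ 506.6 -146.2   21.6]
 [ 602.9 -186.8   53.3]
 [ 561.4 -287.6   52.2]
 [ 463.9 -245.2   55. ]] [ 533.72529985 -216.4244134    45.53930537]
[np.float64(-21.52628729215701), np.float64(-23.389066615209906)] [np.float64(-22.21993827120467), np.float64(-21.793151370572488)]
bar [array([ 512.82391866, -209.12234372]), array([ 553.18480532, -225.25662988])] [ 533.00436199 -217.1894868 ] -21.78908678397997
```

View pics/w7z.png

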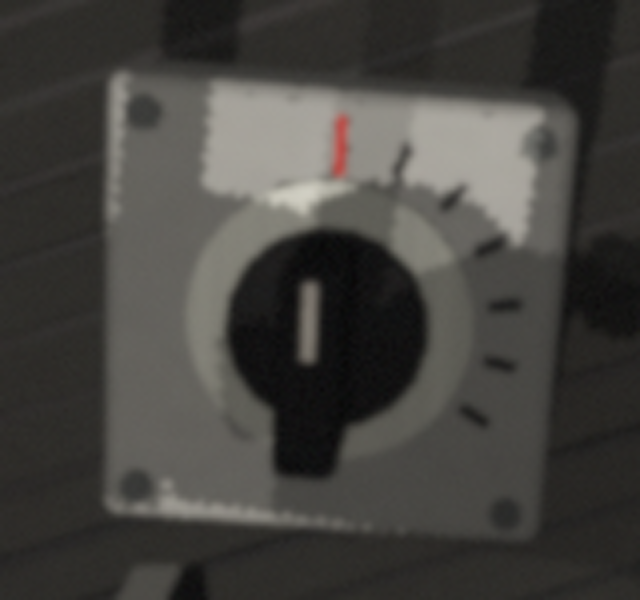

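```bash
python3 - <<'E'
from h import *
plan([533.4,-217.2,125],1.185,6)
E
```

```text
rows [[np.float64(-5.7), np.float64(1.4), np.float64(17.4)], [np.float64(-5.6), np.float64(1.5), np.float64(17.4)], [np.float64(-5.6), np.float64(1.6), np.float64(17.4)], [np.float64(-5.6), np.float64(1.6), np.float64(17.4)], [np.float64(-5.6), np.float64(1.7), np.float64(17.4)], [np.float64(-5.6), np.float64(1.8), np.float64(17.4)]] rotz 0.0113 n 6
```

```bash
python3 -m pendant '{"delta_pos":[[-5.7,1.4,17],[-5.6,1.5,17],[-5.6,1.6,17],[-5.6,1.6,17],[-5.6,1.7,16],[-5.6,1.8,12],[0,0,0],[0,0,0]],"rotation":[[-0.008,-0.002,0.011],[-0.008,-0.002,0.011],[-0.008,-0.002,0.011],[0,0,0.011],[0,0,0.011],[0,0,0.011],[0,0,0],[0,0,0]],"hand":[60,60,60,60,60,60,60,60]}' 
python3 - <<'E'
from h import *
import pickle
s=monitor.sense();M=tilt(s);print(s["ee_pos"],ang(s),"zaxis in tool xy",M[:,2]@[np.cos(1.185),np.sin(1.185),0],M[:,2]@[np.sin(1.185),-np.cos(1.185),0])
c=shot("wrist","w8.png");pickle.dump(c,open("w8.pkl","wb"))
plan([533.4,-217.2,70],1.185,5)
E
```

```text
time_s: 18.7
ee_pos: [534.5, -212.3, 133.8]
tcp_rot: [0.002, 0.831, 0.556, 0.002]
force: [-0.4, -0.7, -0.2]
width: 60.0
[ 534.50894244 -212.32114793  133.84118309] 1.180137984106378 zaxis in tool xy 0.0005720625224276876 0.006369999826237649
rows [[np.float64(-1.0), np.float64(0.2), np.float64(12.8)], [np.float64(-1.0), np.float64(0.2), np.float64(12.8)], [np.float64(-1.0), np.float64(0.2), np.float64(12.8)], [np.float64(-1.0), np.float64(0.2), np.float64(12.8)], [np.float64(-1.0), np.float64(0.2), np.float64(12.8)]] rotz -0.001 n 5
```

View pics/w8.png

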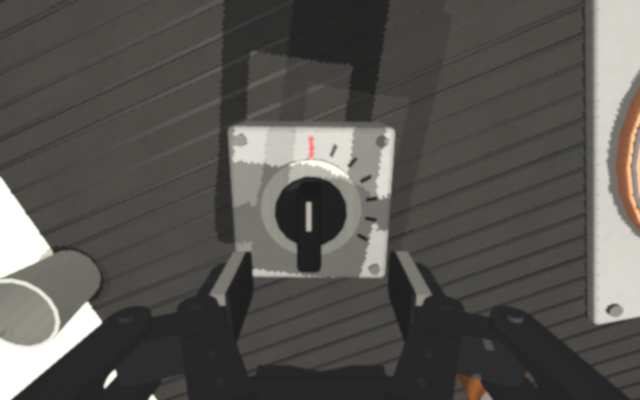

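```bash
python3 - <<'E'
from h import *
import pickle
a=pickle.load(open("w7.pkl","rb"));b=pickle.load(open("w8.pkl","rb"))
for p,q in [((277.5,180.5),(309,200.5)),((277,200.5),(309,231)),((277,228),(310,271))]:
    print(tri([(a,*p),(b,*q)]), atz(b,*q,101))
print("box c",np.mean([atz(b,u,v,50) for u,v in [(230,126),(394,126),(386,277),(238,276)]],0))
E
```

```text
(array([ 515.97886057, -211.42797906,   95.86392702]), [np.float64(0.38613704823811845), np.float64(0.3861370482380785)]) [ 514.4567476  -210.29567994  101.        ]
(array([ 531.41356204, -217.58187968,   98.2537339 ]), [np.float64(0.0010780591083847763), np.float64(0.0010780591083521813)]) [ 530.42097009 -217.07020807  101.        ]
(array([ 553.62499257, -225.97130641,   99.60243531]), [np.float64(0.3778838715680957), np.float64(0.37788387156802167)]) [ 552.97228374 -226.0270778   101.        ]
box c [ 532.85451244 -217.54465483   50.        ]
```

```bash
python3 -m pendant '{"delta_pos":[[-1.1,-0.1,13],[-1.1,-0.1,13],[-1.1,-0.1,13],[-1.1,-0.1,12],[-1.1,-0.1,8],[0,0,0],[0,0,0]],"rotation":[[0.002,0,-0.001],[0.002,0,-0.001],[0.002,0,-0.001],[0,0,-0.001],[0,0,-0.001],[0,0,0],[0,0,0]],"hand":[60,60,60,60,60,60,60]}' 
python3 - <<'E'
from h import *
s=monitor.sense();M=tilt(s);print(s["ee_pos"],s["force"],ang(s),"zaxis in tool xy",M[:,2]@[np.cos(1.185),np.sin(1.185),0],M[:,2]@[np.sin(1.185),-np.cos(1.185),0])
plan([532.6,-217.4,69.5],1.185,1)
E
```

```text
time_s: 19.45
ee_pos: [532.7, -217.4, 70.6]
tcp_rot: [0.0, 0.829, 0.559, 0.001]
force: [-0.2, -0.7, -0.4]
width: 60.1
[ 532.68760485 -217.3578695    70.63976236] [-0.18171097 -0.74320257 -0.42212167] 1.1860994415981065 zaxis in tool xy 0.0005658187351108806 0.0012882246321157423
rows [[np.float64(-0.1), np.float64(-0.1), np.float64(1.1)]] rotz 0.0011 n 1
```

```bash
python3 -m pendant '{"delta_pos":[[0,0,0],[0,0,0],[0,0,0],[0,0,0],[0,0,0],[0,0,0],[0,0,0]],"rotation":[[0,0,0],[0,0,0],[0,0,0],[0,0,0],[0,0,0],[0,0,0],[0,0,0]],"hand":[30,0,0,0,0,0,0]}' 70
python3 - <<'E'
from h import *
s=monitor.sense();M=tilt(s);print(s["ee_pos"],s["force"],s["wrist_torque"],ang(s),s["width"])
E
```

```text
time_s: 20.15
ee_pos: [533.2, -218.7, 72.1]
tcp_rot: [0.002, 0.83, 0.558, 0.001]
force: [0.4, -0.8, -0.8]
width: 13.1
[ 533.20953135 -218.66076352   72.05450289] [ 0.41827964 -0.79557961 -0.77609135] [-0.05682866  0.03224352 -0.19729258] 1.1836226502250442 13.070670676232611
```

```bash
cat > k.py <<'E'
from h import *
s=monitor.sense();M=tilt(s);a=ang(s);d=np.array([533.2,-218.7,72])-s["ee_pos"]
print(s["time_s"],"knob %.3f"%(1.184-a),"pos err in tool",np.round(M.T@d,1),"tilt",np.round(M.T@np.array([0,0,-1]),4)[:2],"F",np.round(s["force"],1),"T",np.round(s["wrist_torque"],3),"w %.1f"%s["width"])
E
python3 -m pendant '{"delta_pos":[[0,0,0],[0,0,0],[0,0,0],[0,0,0],[0,0,0]],"rotation":[[0,0,0.08],[0,0,0.08],[0,0,0.08],[0,0,0.08],[0,0,0.08]],"hand":[0,0,0,0,0]}'
python3 k.py
```

```text
time_s: 20.65
ee_pos: [533.1, -218.9, 72.0]
tcp_rot: [0.002, 0.926, 0.377, 0.001]
force: [-0.9, -0.9, -0.4]
width: 13.0
20.65 knob 0.411 pos err in tool [ 0.3 -0.1  0. ] tilt [ 0.0005 -0.0045] F [-0.9 -0.9 -0.4] T [-0.147  0.076  0.145] w 13.0
```

Tracking well.

```bash
python3 -m pendant '{"delta_pos":[[0,0,0],[0,0,0],[0,0,0],[0,0,0],[0,0,0],[0,0,0]],"rotation":[[0,0,0.08],[0,0,0.08],[0,0,0.08],[0,0,0.08],[0,0,0.08],[0,0,0.04]],"hand":[0,0,0,0,0,0]}'
python3 k.py
```

```text
time_s: 21.25
ee_pos: [532.7, -219.2, 72.0]
tcp_rot: [0.003, 0.987, 0.16, 0.0]
force: [-0.3, -0.8, -1.9]
width: 12.7
21.25 knob 0.864 pos err in tool [ 0.6 -0.3  0. ] tilt [ 0.0005 -0.0058] F [-0.3 -0.8 -1.9] T [-0.125  0.057  0.075] w 12.7
```

```bash
python3 -m pendant '{"delta_pos":[[0,0,0],[0,0,0],[0,0,0],[0,0,0],[0,0,0],[0,0,0]],"rotation":[[0,0,0.05],[0,0,0.05],[0,0,0.05],[0,0,0.02],[0,0,0],[0,0,0]],"hand":[0,0,0,0,0,0]}'
python3 k.py
python3 - <<'E'
from h import *
shot("scene","c9.png",(220,130,230,170),3.3)
shot("side","s9.png",(200,90,240,200),3)
E
```

```text
time_s: 21.85
ee_pos: [532.5, -219.2, 72.0]
tcp_rot: [0.004, 0.997, 0.074, 0.0]
force: [-0.9, -1.1, -0.3]
width: 13.0
21.85 knob 1.035 pos err in tool [ 0.7 -0.4  0. ] tilt [ 0.0004 -0.007 ] F [-0.9 -1.1 -0.3] T [-0.095  0.028  0.063] w 13.0
```

View pics/c9.png

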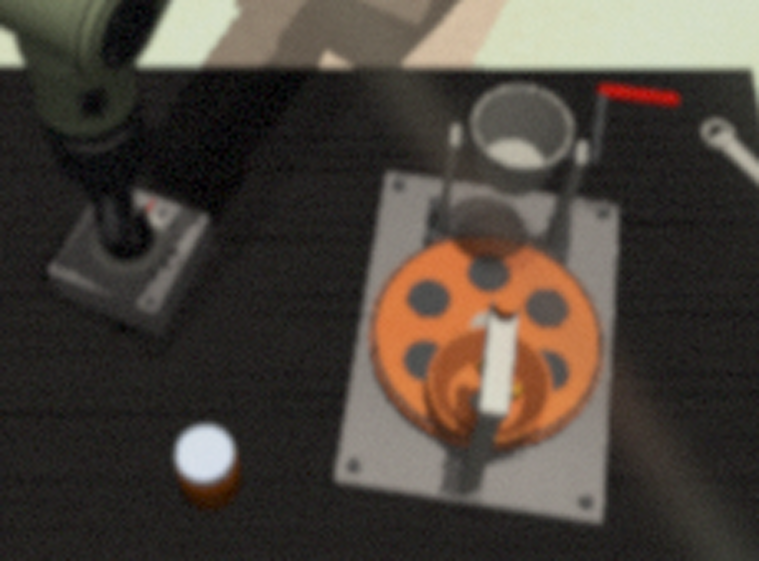

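View pics/s9.png

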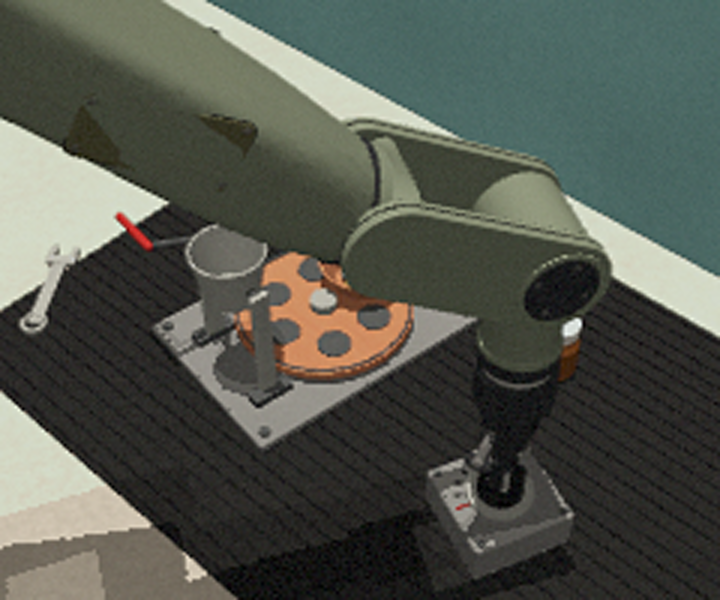

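```bash
python3 k.py; python3 - <<'E'
from h import *
c=viewer.camera("scene")
a=c["pixels"][170:285,320:415,::-1];cv2.imwrite("pics/c10.png",cv2.resize(a,None,fx=5,fy=5,interpolation=cv2.INTER_CUBIC))
O=np.array([616.1,106.2])
H=[(489,273),(428,299),(547,308)]
for u,v in H:
    X=atz(c,220+u/3.3,130+v/3.3,30)[:2]-O; print(np.hypot(*X),np.degrees(np.arctan2(X[1],X[0]))+9.1)
for k in(0.95,1.05,1.15):
    th=np.pi-3*k-0.159; print(k,proj(c,[[O[0]+62*np.cos(th),O[1]+62*np.sin(th),66]]))
cc=220+490/3.3,130+378/3.3;print("rim c obs",cc,atz(c,*cc,66)[:2]-O)
E
```

```text
21.95 knob 1.036 pos err in tool [ 0.7 -0.5  0. ] tilt [ 0.0003 -0.007 ] F [-0.3 -1.5 -0.9] T [-0.111 -0.023  0.058] w 13.0
64.9115479512254 183.29972376202656
63.203647757040144 -117.34810698474206
63.78569299972546 125.7367987298868
0.95 [[373.14000001 246.43975851]]
1.05 [[366.49407126 246.32450045]]
1.15 [[360.07554588 244.39832931]]
rim c obs (368.4848484848485, 244.54545454545456) [55.76300859 -4.42866614]
```

View pics/c10.png

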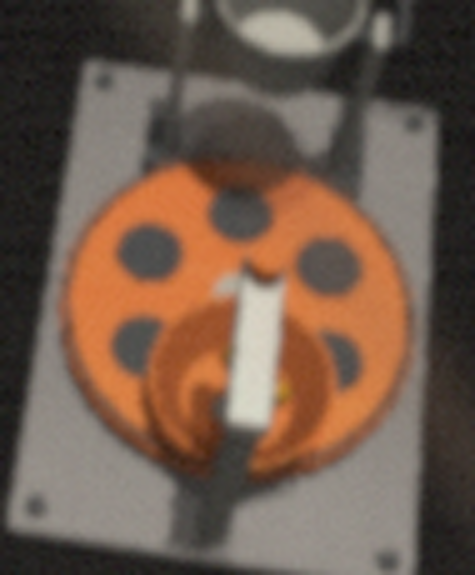

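```bash
python3 -m pendant '{"delta_pos":[[0,0,0],[0,0,0],[0,0,0],[0,0,0],[0,0,0],[0,0,0]],"rotation":[[0,0,0.015],[0,0,0],[0,0,0],[0,0,0],[0,0,0],[0,0,0]],"hand":[0,0,0,0,0,0]}'
python3 k.py
python3 - <<'E'
from h import *
shot("scene","c11.png",(300,140,130,150),4)
print(monitor.sense()["joint_vel"])
E
python3 k.py
```

```text
time_s: 22.6
ee_pos: [532.5, -219.2, 72.0]
tcp_rot: [0.003, 0.998, 0.066, 0.0]
force: [-1.4, -1.9, -1.4]
width: 13.0
22.6 knob 1.051 pos err in tool [ 0.7 -0.4  0. ] tilt [ 0.0003 -0.007 ] F [-1.4 -1.9 -1.4] T [-0.039  0.003  0.08 ] w 13.0
[ 0.00055884 -0.00025134  0.0008561   0.00045363 -0.00053055  0.0003349 ]
22.65 knob 1.051 pos err in tool [ 0.7 -0.5  0. ] tilt [ 0.0003 -0.007 ] F [ 0.  -1.1 -0.6] T [-0.085  0.001  0.058] w 13.3
```

View pics/c11.png

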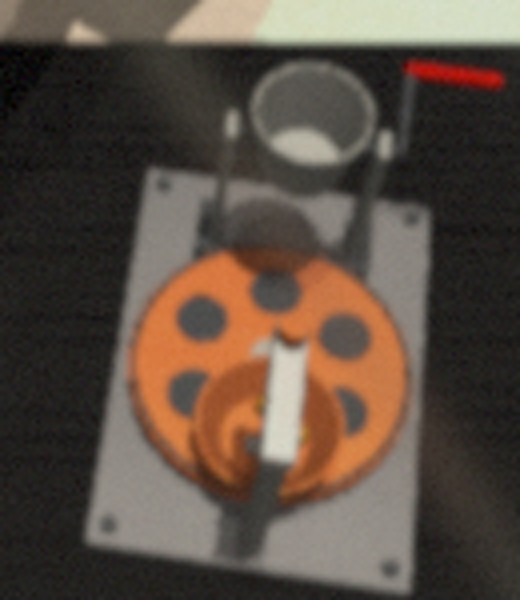

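The crucible sits under the electrode at about (265,430), the pot is upright and empty at (312,110), and the hand is still holding the knob at about 1.05 rad.

```bash
python3 -c "
from workcell import job; print(job.hand_in())"; python3 k.py
```

```text
the job is handed in; nothing more can be done
None
the job is handed in; nothing more can be done
```

I tipped the pot to its end stop by the red handle, swung it back upright, then gripped the knob and turned it clockwise to the third stop. I handed in at about 22.7 s while still holding the knob; no verdict was reported.

**Pieces:** after the pour, a wrist picture showed all five pieces in the crucible. At the end the electrode arm hid most of them in the scene camera, so I could make out only two; I did not confirm all five again after turning the turntable.

**Pot:** pressing the handle down gave a 32 N reaction with the handle back at its starting height, so the pot is on its upright stop. The last picture shows it upright and empty.

**Knob:** by the tool's turn it is at 1.05 rad. The turntable holes suggested about 1.02 to 1.03 rad, taken just before a final 0.015 rad nudge. The arm was at rest, and the grip was set to 70 N with 13 mm between the fingers.

**Crucible:** its rim centre measured within about 10 mm of the expected place under the electrode.

**Bystanders:** I kept clear of the jar, beaker and wrench. I did not measure their positions again at the end.

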